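# Vent the wax warmer at the set mark

## Robot

A 6-joint arm with a two-finger parallel gripper is mounted at the origin on a cart in front of the work surface, level with it; the furniture and walls round the work are solid. World frame = base frame: x ahead of the robot, y to its left, z up, the work surface at z = 0. Lengths are in m, angles in rad, forces in N, time in s.
With the tool pointing down it reaches from about 0.35 to 0.975 m from the base axis. Payload 4.9 kg.
Tool frame: the origin (TCP) lies at the very end of the fingers, on their centre line; the grasp point (between the pads) lies 19 mm behind it; z points along the fingers, y is the line along which they close (so a half turn about z gives the same grasp; the last joint's range is limited). The gripper opens to 85 mm and grips with 20 to 120 N. Pads are 22 mm wide; open, the fingers measure 114 mm over their backs; the gripper's body (76 mm by 85 mm) begins 54 mm behind the grasp point. The pads swing forward as they close: fully open they stand 13 mm farther back than shut.
Start: joints at [-1.41, 0.053, 1.613, -0, 1.476, -0.119], TCP at [0.173, -0.601, 0.231] pointing down, gripper open.
Joint ranges: [-3.01, 3.01], [-1.01, 2.22], [0.06, 2.58], [-1.02, 4.17], [0.09, 2.62], [-3.14, 3.14]. Speed limits (rad/s): [2.57, 2.57, 3.14, 3.14, 3.14, 3.14].

## Interface

Orientations are given as a rotation vector (axis times angle).
In Python, from station import bot gives the robot as it stands. The module is installed in compiled form; this text tells all that it offers.
- The arm moves only by the tool step_arm, never from a script. Its argument "steps" is a list of rows, each an object with "slide": the shift along the tool's x, y, z in cm, a list of three; "turn": the turn, a rotation vector about the tool's x, y, z in degrees, a list of three. A call has 1 to 8 rows; each row shifts and turns the commanded pose from where the row before left it, along the tool's axes as they then stand; what a row does not reach is not made up. A row lasts 1/12 s, in which the tool goes at most 41.7 mm and 7.16 degrees, less where a joint would pass 70% of its speed; a pose out of reach is approached as far as the arm can. A call with a gripper value outside its range is refused whole. "gripper" is the gripper command: -1 is shut, 1 is fully open, values between are in proportion, set as the call begins (left out, the last holds). The fingers move at their own pace and stop on an object; "force" is the grip in N (left out, the last holds). Time passes only in rows, so rows that do not move let the fingers close. It gives the time, the measured TCP pose, the force, the opening and the grip force at its end, in the units of the state.
- bot.sense(): the state, without advancing time (a new reading comes with each control period).
- bot.camera(name): name is "side" or "top"; returns the picture (480x640x3 uint8, red, green, blue); there is no depth.
- bot.get_calibration(name): a dict with "fx", "fy", "cx", "cy" (pixels), "cam_to_world" (4x4, takes a point from camera to world coordinates). Camera axes: x right, y down, z forward; pixel columns grow to the right and rows downward; lengths in m; the calibration is good to about 2 mm. A picture is of the moment at which its call begins. get_calibration takes no time and is no camera call.
- bot.finish_job(): hands the job in; it is judged then, once.
Trained networks look in the newest picture that a camera, given by its name, has taken for a name from the list of things; names that differ only in an ending like _2 or _b are one class to them, and where a whole thing is asked for, a point or a joint stands for the part that bears it (a point fixed in the world has none). Each returns a list of dicts, best first, with "conf" (0 to 1); they miss things now and then, are a little off and sometimes report something else, mostly with a low value. They report only what shows in the picture. A call takes as long as a camera call.
- bot.trace(camera, label): "pixels" (480x640 bool, what is visible of it) and "rect" ([left, top, right, bottom] in pixels, round what is visible of it).
- bot.pinpoint(camera, label): "pixel" ([column, row] in pixels: a listed point, or the origin of a listed thing).
The state is a dict: "clock": time; "joints": joint angles; "qd": joint speeds; "joint_torque": joint torques, N m; "eef_pos": TCP position; "eef_rot": TCP orientation; "contact_force": force on the tool from outside, world axes, zero at the start; "ft_torque": the same for the moment, N m; "gripper_width": finger opening in m; "finger_force": force on a finger pad.
Only numpy, scipy, OpenCV 4.12 (cv2) and the standard library are available. Lean on these libraries where they do the work, as an engineer would, in place of code of your own. Each camera call takes 0.05 s, during which the arm holds its last target. There are 200 camera calls.

## Task

Swing the low lamp arm off the wax warmer, round towards you and out past the warmer's side, until the whole lamp head is clear of the lid; keep the lid shut until then. Then lift the warmer's sprung lid by the black grip on its front edge until the lid lies at the same angle as the thin steel set arm beside it, and finish while still holding it there: the spring would shut it. Leave the set arm as it is set, and do not shift the jars and tools standing round about.

Things in the scene. Friction and masses are not known exactly. Their poses are not given: they have to be found in the camera images.
- warmer: bench-top wax warmer, fixed to the table: grey painted box 200 mm deep (x) by 180 mm wide (y), rim 98 mm high, control panel on its front. Origin at the centre of its underside on the table; x points to its back (hinge side), y to its left side (the lamp's side), z up. Its front with the lid grip is at -x.
- warmer_lid (a joint): angle of the lid in rad: 0 shut (level), grows as the front edge rises; stop at 1.3. The lid is an aluminium plate 200x180x14 mm hinged along the warmer's back edge. A spring shuts it: the grip needs about 3 N upwards to start and about 6 N at 0.7 rad.
- lid_grip (a point): centre of the black grip on the middle of the lid's front edge: a rounded block 34 mm long (away from the hinge), 20 mm wide (along the hinge), 16 mm thick on a short 10 mm neck. It can be pinched from above across its 20 mm width, and the lid then turns between the fingers. When the lid is shut it is 132 mm in front of the warmer's centre and 112 mm above the table. Axes turn with the lid: x along the lid to the hinge, y along the hinge, z out of the lid's top.
- lid_hinge (a point): middle of the lid's hinge axis, at the back rim of the warmer, 105 mm above the table; axes as the warmer's, the hinge axis is y. The grip lies 232 mm from it along the lid and 7 mm above it in the lid's frame.
- set_arm (a joint): angle of the steel set arm in rad, same zero and sense as the lid's angle; it is the mark. Between 0.35 and 0.7; held by friction only, so it must not be bumped.
- set_tip (a point): tip of the set arm: centre of a steel disc 20 mm across at the end of a thin bar (6x10 mm) 205 mm long that pivots on the lid's hinge line, 109 mm to the right (-y) of the warmer's middle. Its bar lines up with the middle of the lid's thickness when the angles agree. x along the bar to the pivot, y along the hinge line.
- lamp_arm (a joint): swing angle of the lamp arm in rad: at 0 it points to the lamp's own right (-y of the lamp), over the warmer; grows as the lamp head swings towards the robot and then left (clockwise seen from above, by the lamp's own axes); stops at -0.4 and 1.8. Light friction (under 1 N at the head); it stays where it is left.
- lamp_grip (a point): point to hold on the lamp: on the axis of a black upright stub 18 mm in diameter on top of the lamp head, 15 mm below the stub's top, 194 mm above the table. The stub stands 45 mm out of the head. The head is a white disc 70 mm across, 14 mm thick, with its underside 150 mm above the table; it hangs centred on the stub, 190 mm from the pivot. The head is clear of the lid when this point is more than 130 mm to the left (+y) of the warmer's middle.
- lamp_pivot (a point): the lamp arm's upright pivot axis, at the arm's underside, 150 mm above the table, on a 16 mm post with a 100 mm round foot fixed to the table; axes are the lamp's (fixed), z up.
- dropper_1_mid (a point): bystander, to be left alone: amber dropper bottle with a black bulb, 33x34x104 mm; the point at its centre
- jar_06_mid (a point): bystander, to be left alone: candle jar with a gold tin lid, 72x72x90 mm; the point at its centre
- scent_jar_1_mid (a point): bystander, to be left alone: open sample jar with a paper label, 53x52x70 mm; the point at its centre
- tape_roll_mid (a point): bystander, to be left alone: roll of packing tape lying flat, 104x104x24 mm; the point at its centre
- wick_trimmer_mid (a point): bystander, to be left alone: steel wick trimmer lying flat, 31x176x9 mm; the point at its centre

How it is judged:
By the outcome, as a careful person would: the job done as asked, in the order asked, and still so for the second after the job is handed in, while the arm keeps its last pose, push and grip.
It also fails if it takes over 53 s, if anything falls off the work surface, if the arm or the gripper's body presses on something with over 40 N, if the wrist force passes 120 N, or if a joint passes its speed limit or range.

## Working session

There is one attempt and no reset: what is moved stays moved. The work goes in short steps, Python scripts to look and compute and a tool call to move; the robot and the scene stay as the last step left them, time stands still between calls to the robot, and variables do not carry over. Pictures are saved under pics/ and viewed, at most 10 in all, crops included, and the job is handed in when it is done.

Besides the shell and the picture viewer there is one more tool, called after "Emit:" as a command line: name --argument value ..., lists and objects as JSON in quotes. step_arm: Moves the arm, as the interface text tells. Its arguments: {"type":"object","properties":{"steps":{"type":"array","items":{"type":"object","properties":{"slide":{"type":"array","items":{"type":"number"}},"turn":{"type":"array","items":{"type":"number"}}}}},"gripper":{"type":"number"},"force":{"type":"number"}},"required":["steps"]}

```bash
mkdir -p pics
cat > h.py <<'E'
import numpy as np, cv2
from scipy.spatial.transform import Rotation as R
from station import bot
def ray(cam,p):
    k=bot.get_calibration(cam);T=np.array(k["cam_to_world"])
    d=T[:3,:3]@np.array([(p[0]-k["cx"])/k["fx"],(p[1]-k["cy"])/k["fy"],1]);return T[:3,3],d/np.linalg.norm(d)
def atz(cam,p,z):
    o,d=ray(cam,p);return o+d*(z-o[2])/d[2]
def tri(a,b):
    A=np.zeros((3,3));v=np.zeros(3)
    for c,p in (a,b):
        o,d=ray(c,p);P=np.eye(3)-np.outer(d,d);A+=P;v+=P@o
    return np.linalg.solve(A,v)
def proj(cam,X):
    k=bot.get_calibration(cam);T=np.linalg.inv(np.array(k["cam_to_world"]));c=T[:3,:3]@X+T[:3,3]
    return np.array([k["fx"]*c[0]/c[2]+k["cx"],k["fy"]*c[1]/c[2]+k["cy"]])
def snap(cam,f):
    im=bot.camera(cam);cv2.imwrite("pics/"+f,im[...,::-1]);return im
E
python3 - <<'E'
from h import *
np.set_printoptions(precision=4,suppress=True)
s=bot.sense();print(s["clock"],s["eef_pos"],s["eef_rot"],s["contact_force"],s["gripper_width"])
for c in("top","side"):
    snap(c,c+"0.png");k=bot.get_calibration(c);print(c,k["fx"],np.array(k["cam_to_world"])[:3])
D={}
Z=dict(lid_grip=.112,lid_hinge=.105,lamp_grip=.194,lamp_pivot=.15,warmer=0,set_tip=None)
for n,z in Z.items():
    for c in("top","side"):
        r=bot.pinpoint(c,n)
        if r:
            D[n,c]=r[0]["pixel"];print(n,c,[round(float(v),1) for v in r[0]["pixel"]],r[0]["conf"],atz(c,r[0]["pixel"],z) if z is not None else '')
    if (n,"top") in D and (n,"side") in D: print("  tri",tri(("top",D[n,"top"]),("side",D[n,"side"])))
E
```

```text
0.0 [ 0.1725 -0.6001  0.2301] [-3.1088 -0.4378  0.0001] [-0.0257 -0.0557  0.1732] 0.08534879774635375
top 438.5043810928693 [[ 0.0137 -0.9914  0.1304  0.4499]
 [-0.9993 -0.0091  0.0351 -0.2021]
 [-0.0336 -0.1308 -0.9908  1.2253]]
side 474.00255997185366 [[-0.9379 -0.2157  0.2717  0.2827]
 [-0.3463  0.5336 -0.7716  0.6007]
 [ 0.0214 -0.8177 -0.5752  0.747 ]]
lid_grip top [291.6, 266.5] 0.74 [ 0.52   -0.0824  0.112 ]
lid_grip side [316.3, 294.3] 0.89 [ 0.5207 -0.08    0.112 ]
  tri [ 0.5207 -0.082   0.1102]
lid_hinge top [316.5, 182.0] 0.86 [ 0.7427 -0.142   0.105 ]
lid_hinge side [233.1, 250.7] 0.59 [ 0.7518 -0.1578  0.105 ]
  tri [ 0.7407 -0.1422  0.1182]
lamp_grip top [300.6, 171.5] 0.76 [ 0.7454 -0.1078  0.194 ]
lamp_grip side [223.3, 232.4] 0.69 [ 0.7364 -0.102   0.194 ]
  tri [ 0.7439 -0.1084  0.189 ]
lamp_pivot top [227.5, 169.2] 0.94 [0.7633 0.0829 0.15  ]
lamp_pivot side [166.4, 299.6] 0.9 [0.7592 0.0769 0.15  ]
  tri [0.7594 0.0805 0.1539]
warmer top [305.0, 223.3] 0.65 [ 0.6499 -0.1056  0.    ]
warmer side [268.4, 309.7] 0.84 [ 0.6456 -0.1106  0.    ]
  tri [ 0.6466 -0.1068  0.0036]
set_tip top [341.5, 248.2] 0.66 
set_tip side [320.8, 214.4] 0.84 
  tri [ 0.5584 -0.2078  0.2186]
```

View pics/top0.png

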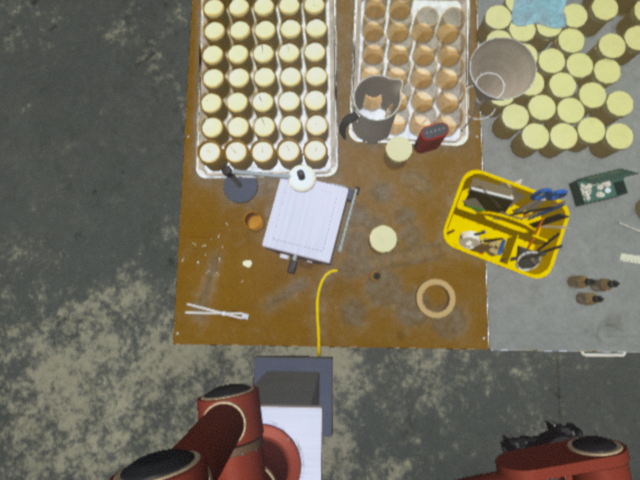

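View pics/side0.png

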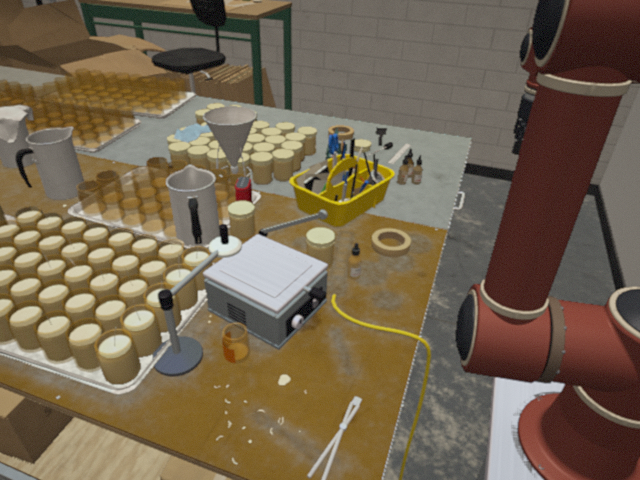

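The top view shows the warmer (corners about 265,247 to 350,190), the lamp head at (302,178), its foot at (240,188), the jar at (254,221) and the set arm at (350,215). The side view shows the set arm tip at (322,215) and the lamp stub at (223,232). Next I'll fit the poses jointly.

```bash
cat > fit.py <<'E'
from h import *
from scipy.optimize import least_squares
def model(p):
    x,y,th,a,px,py,f=p;c,s=np.cos(th),np.sin(th)
    W=lambda v:np.array([x+c*v[0]-s*v[1],y+s*v[0]+c*v[1],v[2]])
    return dict(warmer=W((0,0,0)),lid_grip=W((-.132,0,.112)),lid_hinge=W((.1,0,.105)),
      set_tip=W((.1-.205*np.cos(a),-.109,.105+.205*np.sin(a))),
      lamp_pivot=np.array([px,py,.15]),lamp_grip=np.array([px+.19*np.cos(f),py+.19*np.sin(f),.194]))
def fit(obs,p0,loss="soft_l1"):
    res=lambda p:np.concatenate([(proj(c,model(p)[n])-q) for n,c,q in obs])
    return least_squares(res,p0,loss=loss,f_scale=2.),res
E
python3 - <<'E'
from fit import *
np.set_printoptions(precision=4,suppress=True)
P0=[.647,-.107,-.26,.58,.76,.081,-1.65];obs=[]
names=list(model(P0))
for c in("top","side"):
    bot.camera(c)
    for n in names:
        r=bot.pinpoint(c,n)
        if r: obs.append((n,c,np.array(r[0]["pixel"])))
s,res=fit(obs,P0);print(s.x)
for (n,c,q),e in zip(obs,res(s.x).reshape(-1,2)):print(n,c,q,e)
np.save("p.npy",s.x)
for k,v in model(s.x).items():print(k,v)
m=bot.trace("side","set_arm")
if m:
    print(m[0]["rect"],m[0]["conf"]);np.save("setmask.npy",m[0]["pixels"])
b=bot.sense();T=R.from_rotvec(b["eef_rot"]).as_matrix();print(T, b["eef_pos"])
E
```

```text
[ 0.6522 -0.111  -0.1732  0.5787  0.7621  0.0817 -1.6813]
warmer top [303.9 222.3] [3.0038 0.2193]
lid_grip top [294.5 265.7] [-0.5911 -0.0445]
lid_hinge top [316.5 183.3] [-5.1939 -4.2794]
set_tip top [343.5 246.8] [-2.9674 -1.1694]
lamp_pivot top [229.2 167.3] [-1.2323  2.3663]
lamp_grip top [299.4 173.7] [ 0.9139 -0.4847]
warmer side [265.9 307.7] [-0.0795  1.1348]
lid_grip side [315.5 293.3] [ 1.4973 -1.6854]
lid_hinge side [164.9 302.4] [ 62.2622 -44.3574]
set_tip side [319.5 214.5] [-0.2064  0.6253]
lamp_pivot side [164.7 302.4] [-1.1762 -1.5781]
lamp_grip side [222.1 230.1] [0.4289 0.5465]
warmer [ 0.6522 -0.111   0.    ]
lid_grip [ 0.5222 -0.0882  0.112 ]
lid_hinge [ 0.7507 -0.1282  0.105 ]
set_tip [ 0.5629 -0.206   0.2171]
lamp_pivot [0.7621 0.0817 0.15  ]
lamp_grip [ 0.7411 -0.1072  0.194 ]
[220.3, 324.1, 249.3, 364.9] 0.61
[[ 0.9611  0.2762 -0.    ]
 [ 0.2762 -0.9611  0.    ]
 [ 0.     -0.     -1.    ]] [ 0.1726 -0.6007  0.2313]
```

Emit:
step_arm --steps '[{"slide": [0, 0, -3.5]}, {"slide": [0, 0, -3.5]}, {"slide": [0, 0, -3.5]}, {"slide": [3, -1.4, 0]}, {"slide": [3, -1.4, 0]}, {"slide": [3, -1.4, 0]}, {"slide": [3, -1.4, 0]}, {"slide": [3, -1.4, 0]}]' --gripper 1 --force 40

```text
$.steps[0]: bad value
```

Emit:
step_arm --steps '[{"slide": [3.5, -1.6, 0]}, {"slide": [3.5, -1.6, 0]}, {"slide": [3.5, -1.6, 0]}, {"slide": [3.5, -1.6, 0]}, {"slide": [3.5, -1.6, 0]}, {"slide": [3.5, -1.6, 0]}, {"slide": [3.5, -1.6, 0]}, {"slide": [3.5, -1.6, 0]}]'

```text
$.steps[0]: bad value
```

```bash
cat > d.py <<'E'
from h import *
import sys
np.set_printoptions(precision=4,suppress=True)
s=bot.sense();M=R.from_rotvec(s["eef_rot"]).as_matrix()
print(s["clock"],s["eef_pos"],M[:,0],M[:,2],"q",s["joints"],"F",s["contact_force"],"w",s["gripper_width"],s["finger_force"])
if len(sys.argv)>1: print("tool cm",100*M.T@(np.array(list(map(float,sys.argv[1:4])))-s["eef_pos"]))
E
python3 d.py .7415 -.1075 .26
```

```text
1.45 [ 0.1726 -0.6007  0.2313] [0.9611 0.2762 0.    ] [-0.  0. -1.] q [-1.41    0.0527  1.6129 -0.      1.476  -0.119 ] F [0.1112 0.6699 0.785 ] w 0.08539135123983278 0.0
tool cm [ 68.2987 -31.6881  -2.8705]
```

Turn must apparently be given explicitly.

Emit:
step_arm --steps '[{"slide": [0, 0, -3.5], "turn": [0, 0, 0]}, {"slide": [0, 0, -3.5], "turn": [0, 0, 0]}, {"slide": [0, 0, -3.5], "turn": [0, 0, 0]}, {"slide": [3, -1.4, 0], "turn": [0, 0, 0]}, {"slide": [3, -1.4, 0], "turn": [0, 0, 0]}, {"slide": [3, -1.4, 0], "turn": [0, 0, 0]}, {"slide": [3, -1.4, 0], "turn": [0, 0, 0]}, {"slide": [3, -1.4, 0], "turn": [0, 0, 0]}]' --gripper 1 --force 40

```text
clock: 2.12
eef_pos: [0.2983, -0.4909, 0.3365]
eef_rot: [3.111, 0.437, 0.0]
contact_force: [0.1, 0.7, -1.1]
gripper_width: 0.0854
finger_force: 0.0
```

Emit:
step_arm --steps '[{"slide": [3.5, -1.6, 0], "turn": [0, 0, 0]}, {"slide": [3.5, -1.6, 0], "turn": [0, 0, 0]}, {"slide": [3.5, -1.6, 0], "turn": [0, 0, 0]}, {"slide": [3.5, -1.6, 0], "turn": [0, 0, 0]}, {"slide": [3.5, -1.6, 0], "turn": [0, 0, 0]}, {"slide": [3.5, -1.6, 0], "turn": [0, 0, 0]}, {"slide": [3.5, -1.6, 0], "turn": [0, 0, 0]}, {"slide": [3.5, -1.6, 0], "turn": [0, 0, 0]}]'

```text
clock: 2.78
eef_pos: [0.5324, -0.2901, 0.3365]
eef_rot: [3.11, 0.438, 0.0]
contact_force: [1.5, -0.9, -0.6]
gripper_width: 0.085
finger_force: 0.0
```

```bash
python3 d.py .7415 -.1075 .26
```

```text
2.7833 [ 0.5324 -0.2901  0.3365] [0.9611 0.2763 0.0003] [ 0.0004 -0.0004 -1.    ] q [-0.6215 -0.0325  1.5257 -0.0001  1.6478  0.6694] F [ 1.4667 -0.8528 -0.6433] w 0.08498086710554358 0.0
tool cm [ 25.1354 -11.7762   7.6515]
```

Emit:
step_arm --steps '[{"slide": [3.4, -1.6, 0], "turn": [0, 0, 0]}, {"slide": [3.4, -1.6, 0], "turn": [0, 0, 0]}, {"slide": [3.4, -1.6, 0], "turn": [0, 0, 0]}, {"slide": [3.4, -1.6, 0], "turn": [0, 0, 0]}, {"slide": [3.4, -1.6, 0], "turn": [0, 0, 0]}, {"slide": [3.4, -1.6, 0], "turn": [0, 0, 0]}, {"slide": [3.0, -1.4, 0], "turn": [0, 0, 0]}, {"slide": [0, 0, 0], "turn": [0, 0, 0]}]'

```text
clock: 3.45
eef_pos: [0.7287, -0.1165, 0.3344]
eef_rot: [-3.107, -0.446, 0.0]
contact_force: [-0.3, -0.5, 0.5]
gripper_width: 0.0856
finger_force: 0.0
```

```bash
python3 d.py .7415 -.1075 .177
python3 - <<'E'
from h import *
snap("side","side1.png");snap("top","top1.png")
for c in("side","top"):print(c,[(r["pixel"],r["conf"]) for r in bot.pinpoint(c,"lamp_grip")])
E
```

```text
3.45 [ 0.7287 -0.1165  0.3344] [0.9596 0.2815 0.0002] [-0.0005  0.0024 -1.    ] q [-0.2601  0.2804  1.1895  0.0022  1.6727  1.0256] F [-0.3499 -0.5041  0.5271] w 0.0855561684194582 0.0
tool cm [ 1.4773 -0.4638 15.7436]
side [([222.0, 230.7], 0.71)]
top [([297.7, 172.2], 0.67)]
```

View pics/side1.png

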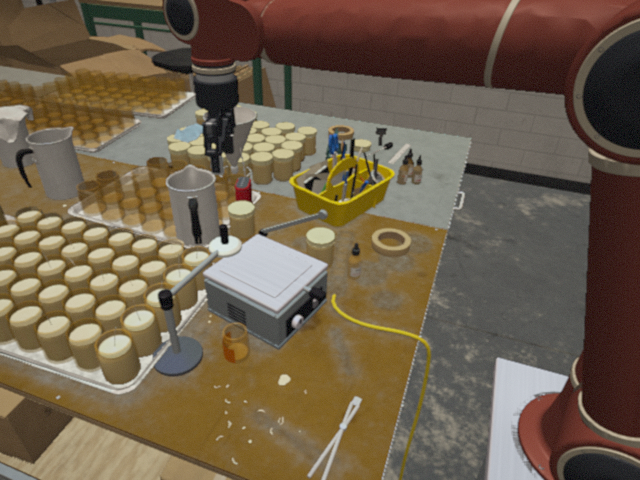

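The gripper sits above the stub (223,231) with clear air around it, so I'll go down and grip.

Emit:
step_arm --steps '[{"slide": [0.7, -0.25, 2.2], "turn": [0, 0, 0]}, {"slide": [0.7, -0.25, 2.2], "turn": [0, 0, 0]}, {"slide": [0, 0, 2.2], "turn": [0, 0, 0]}, {"slide": [0, 0, 2.2], "turn": [0, 0, 0]}, {"slide": [0, 0, 2.2], "turn": [0, 0, 0]}, {"slide": [0, 0, 2.2], "turn": [0, 0, 0]}, {"slide": [0, 0, 2.2], "turn": [0, 0, 0]}, {"slide": [0, 0, 0], "turn": [0, 0, 0]}]'

```text
clock: 4.32
eef_pos: [0.7341, -0.1135, 0.1763]
eef_rot: [-3.108, -0.434, 0.014]
contact_force: [-0.3, 0.3, -0.7]
gripper_width: 0.0856
finger_force: 0.0
```

Emit:
step_arm --steps '[{"slide": [0, 0, 0], "turn": [0, 0, 0]}, {"slide": [0, 0, 0], "turn": [0, 0, 0]}, {"slide": [0, 0, 0], "turn": [0, 0, 0]}, {"slide": [0, 0, 0], "turn": [0, 0, 0]}, {"slide": [0, 0, 0], "turn": [0, 0, 0]}, {"slide": [0, 0, 0], "turn": [0, 0, 0]}, {"slide": [0, 0, 0], "turn": [0, 0, 0]}, {"slide": [0, 0, 0], "turn": [0, 0, 0]}]' --gripper -1 --force 20

```text
clock: 4.98
eef_pos: [0.7392, -0.1089, 0.1848]
eef_rot: [-3.106, -0.44, -0.008]
contact_force: [1.3, 9.3, 4.2]
gripper_width: 0.0174
finger_force: 22.5
```

```bash
python3 d.py .7415 -.1075 .177
```

```text
4.9833 [ 0.7392 -0.1089  0.1848] [0.9606 0.2779 0.0055] [ 0.0041  0.0057 -1.    ] q [-0.2482  0.3593  1.3396  0.0065  1.4402  1.0401] F [1.3431 9.3428 4.2042] w 0.01740670946622816 22.539558112621307
tool cm [ 0.2547 -0.072   0.7855]
```

Run:
```python
from h import *
M=R.from_rotvec(bot.sense()["eef_rot"]).as_matrix()
a=np.radians(-96.8-5.5*np.arange(17));P=.19*np.c_[np.cos(a),np.sin(a),0*a]
print((100*np.diff(P,axis=0)@M).round(2).tolist())
```

```text
[[-1.64, -0.79, -0.01], [-1.56, -0.94, -0.0], [-1.46, -1.09, -0.0], [-1.35, -1.22, -0.0], [-1.23, -1.35, -0.0], [-1.09, -1.46, 0.0], [-0.95, -1.56, 0.0], [-0.79, -1.64, 0.0], [-0.63, -1.71, 0.0], [-0.47, -1.76, 0.01], [-0.3, -1.8, 0.01], [-0.12, -1.82, 0.01], [0.05, -1.82, 0.01], [0.23, -1.81, 0.01], [0.4, -1.78, 0.01], [0.57, -1.73, 0.01]]
```

Emit:
step_arm --steps '[{"slide": [-1.64, -0.9, 0], "turn": [0, 0, 0]}, {"slide": [-1.56, -1.0, 0], "turn": [0, 0, 0]}, {"slide": [-1.46, -1.1, 0], "turn": [0, 0, 0]}, {"slide": [-1.35, -1.22, 0], "turn": [0, 0, 0]}, {"slide": [-1.23, -1.35, 0], "turn": [0, 0, 0]}, {"slide": [-1.1, -1.46, 0], "turn": [0, 0, 0]}, {"slide": [-0.95, -1.56, 0], "turn": [0, 0, 0]}, {"slide": [-0.8, -1.64, 0], "turn": [0, 0, 0]}]'

```text
clock: 5.65
eef_pos: [0.6099, -0.0473, 0.1846]
eef_rot: [3.102, 0.432, -0.01]
contact_force: [-13.5, -14.7, 8.5]
gripper_width: 0.017
finger_force: 23.3
```

```bash
python3 d.py
python3 - <<'E'
from h import *
s=bot.sense();v=s["eef_pos"][:2]-np.array([.762,.0815]);print(np.linalg.norm(v),np.degrees(np.arctan2(v[1],v[0])))
E
```

```text
5.65 [ 0.6099 -0.0473  0.1846] [ 0.962   0.2731 -0.0079] [-0.0051 -0.0109 -0.9999] q [-0.1936  0.0568  1.6877 -0.0118  1.4001  1.1025] F [-13.5136 -14.6843   8.4627] w 0.016967913759490454 23.31377685070038
0.19933468833247722 -139.74474038740394
```

Emit:
step_arm --steps '[{"slide": [-0.8, -1.55, 0], "turn": [0, 0, 0]}, {"slide": [-0.65, -1.6, 0], "turn": [0, 0, 0]}, {"slide": [-0.5, -1.7, 0], "turn": [0, 0, 0]}, {"slide": [-0.4, -1.75, 0], "turn": [0, 0, 0]}, {"slide": [0, 0, 0], "turn": [0, 0, 0]}]'

```text
clock: 6.07
eef_pos: [0.5716, 0.0166, 0.1844]
eef_rot: [-3.11, -0.441, -0.004]
contact_force: [-1.6, 0.4, 5.1]
gripper_width: 0.0171
finger_force: 22.8
```

```bash
python3 d.py
python3 - <<'E'
from h import *
for c in("side","top"):
    snap(c,c+"2.png")
    for n in("lamp_grip","lamp_pivot"):print(c,n,[(r["pixel"],r["conf"],atz(c,r["pixel"],.194 if n=="lamp_grip" else .15)) for r in bot.pinpoint(c,n)])
E
```

```text
6.0667 [0.5716 0.0166 0.1844] [0.9606 0.278  0.0028] [ 0.0028  0.0005 -1.    ] q [-0.1015 -0.0418  1.787   0.0008  1.3936  1.1874] F [-1.6301  0.3774  5.0913] w 0.01706914116413765 22.759945392608643
side lamp_grip [([266.5, 287.9], 0.71, array([0.5782089 , 0.02452189, 0.194     ]))]
side lamp_pivot [([165.8, 302.3], 0.78, array([0.75586588, 0.0835443 , 0.15      ]))]
top lamp_grip [([245.8, 236.0], 0.66, array([0.58636852, 0.02021423, 0.194     ]))]
top lamp_pivot [([229.1, 168.6], 0.98, array([0.76489137, 0.07890243, 0.15      ]))]
```

View pics/side2.png

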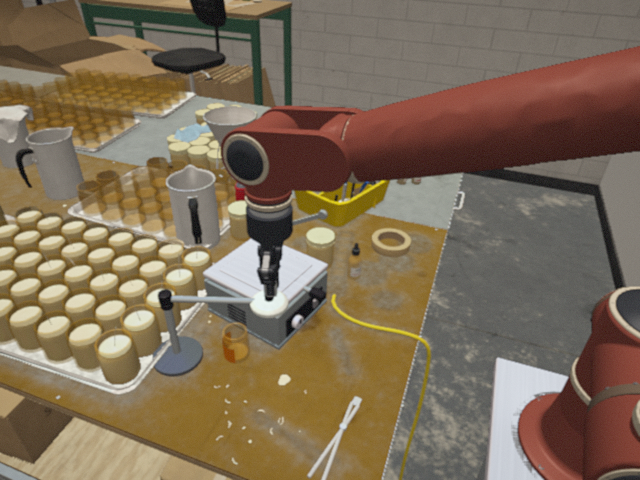

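Emit:
step_arm --steps '[{"slide": [0, -1.82, 0], "turn": [0, 0, 0]}, {"slide": [0.15, -1.82, 0], "turn": [0, 0, 0]}, {"slide": [0.35, -1.8, 0], "turn": [0, 0, 0]}, {"slide": [0.5, -1.75, 0], "turn": [0, 0, 0]}, {"slide": [0.65, -1.7, 0], "turn": [0, 0, 0]}, {"slide": [0.8, -1.6, 0], "turn": [0, 0, 0]}, {"slide": [0, 0, 0], "turn": [0, 0, 0]}, {"slide": [0, 0, 0], "turn": [0, 0, 0]}]'

```text
clock: 7.03
eef_pos: [0.5674, 0.1229, 0.184]
eef_rot: [-3.11, -0.441, -0.003]
contact_force: [-2.8, 0.8, 6.5]
gripper_width: 0.0169
finger_force: 23.2
```

```bash
python3 d.py
```

```text
7.0333 [0.5674 0.1229 0.184 ] [0.9607 0.2777 0.0016] [ 0.0016  0.0003 -1.    ] q [ 0.085  -0.0199  1.7663  0.0002  1.3936  1.3744] F [-2.8065  0.8357  6.4959] w 0.01689458167341295 23.215215504169464
```

Emit:
step_arm --steps '[{"slide": [0, 0, 0], "turn": [0, 0, 0]}, {"slide": [0, 0, 0], "turn": [0, 0, 0]}, {"slide": [0, 0, 0], "turn": [0, 0, 0]}, {"slide": [0, 0, 0], "turn": [0, 0, 0]}, {"slide": [0, 0, -1.5], "turn": [0, 0, 0]}, {"slide": [0, 0, -3.5], "turn": [0, 0, 0]}, {"slide": [0, 0, -3.5], "turn": [0, 0, 0]}, {"slide": [0, 0, -3.5], "turn": [0, 0, 0]}]' --gripper 0.4

```text
clock: 7.7
eef_pos: [0.5658, 0.122, 0.3027]
eef_rot: [-3.111, -0.438, 0.003]
contact_force: [1.1, -0.3, 0.5]
gripper_width: 0.0595
finger_force: 0.0
```

```bash
python3 d.py
python3 - <<'E'
from fit import *
np.set_printoptions(precision=4,suppress=True)
p0=np.load("p.npy");p0[6]=-3.35;obs=[]
for c in("top","side"):
    snap(c,c+"3.png")
    for n in model(p0):
        r=bot.pinpoint(c,n)
        if r: obs.append((n,c,np.array(r[0]["pixel"])))
    m=bot.trace(c,"warmer_lid")
    if m:
        h=cv2.convexHull(np.argwhere(m[0]["pixels"])[:,::-1].astype(np.int32));q=cv2.approxPolyDP(h,8,True)[:,0];print(c,m[0]["conf"],q.tolist())
        cv2.imwrite("pics/m_%s.png"%c,m[0]["pixels"]*np.uint8(255))
s,res=fit(obs,p0);print(s.x)
for (n,c,q),e in zip(obs,res(s.x).reshape(-1,2)):print(n,c,q,e)
np.save("p2.npy",s.x)
for k,v in model(s.x).items():print(k,v)
x=s.x;im=None
E
```

```text
7.7 [0.5658 0.122  0.3027] [ 0.9612  0.2758 -0.0019] [-0.0019 -0.0003 -1.    ] q [ 0.0838 -0.0881  1.6341 -0.0001  1.5975  1.3751] F [ 1.0711 -0.3167  0.5101] w 0.05953754172344443 0.0
side 0.83 [[325, 297], [274, 312], [203, 273], [260, 236], [326, 264]]
[ 0.6459 -0.1154 -0.265   0.6179  0.7589  0.0826 -3.357 ]
warmer top [304.1 224.8] [ 4.3172 -0.0859]
lid_grip top [292.4 269. ] [-1.4222 -1.9502]
lid_hinge top [317.8 182.5] [-1.4614 -0.3894]
set_tip top [339.  249.5] [0.2062 0.2269]
lamp_pivot top [228.5 168. ] [-0.9202  2.8771]
lamp_grip top [203.6 239.8] [-0.719   1.2222]
warmer side [265.9 306.1] [3.2485 2.1898]
lid_grip side [317.6 295.4] [-0.182  -1.0902]
set_tip side [323.5 214.2] [-0.0371 -0.0969]
lamp_pivot side [164.8 302.3] [-0.0886 -0.7543]
lamp_grip side [244.6 329.5] [-1.4911 -3.7423]
warmer [ 0.6459 -0.1154  0.    ]
lid_grip [ 0.5185 -0.0808  0.112 ]
lid_hinge [ 0.7424 -0.1416  0.105 ]
set_tip [ 0.5526 -0.203   0.2238]
lamp_pivot [0.7589 0.0826 0.15  ]
lamp_grip [0.5733 0.1232 0.194 ]
```

```bash
cat > ov.py <<'E'
from fit import *
def over(cam,f,out,p,x0,y0,w,h,lid=0.):
    im=cv2.imread("pics/"+f)[y0:y0+h,x0:x0+w];k=4;im=cv2.resize(im,None,fx=k,fy=k,interpolation=cv2.INTER_CUBIC)
    x,y,th,a=p[:4];c,s=np.cos(th),np.sin(th)
    def W(v):q=proj(cam,np.array([x+c*v[0]-s*v[1],y+s*v[0]+c*v[1],v[2]]));return tuple(int(t) for t in (q-[x0,y0]+.5)*k)
    L=lambda u,yy,zz:W((.1-u*np.cos(lid)+zz*np.sin(lid)*1,yy,.105+u*np.sin(lid)+zz*np.cos(lid)))
    cv2.polylines(im,[np.array([L(0,-.09,.007),L(.2,-.09,.007),L(.2,.09,.007),L(0,.09,.007)])],True,(0,0,255),1)
    cv2.line(im,W((.1,-.109,.105)),W((.1-.205*np.cos(a),-.109,.105+.205*np.sin(a))),(0,255,0),1)
    cv2.circle(im,L(.232,0,.007),4,(255,0,0),1)
    return im
E
python3 - <<'E'
from ov import *
p=np.load("p2.npy")
a=over("side","side3.png","",p,195,190,150,130);b=over("top","top3.png","",p,255,170,110,110)
cv2.imwrite("pics/ovs.png",a);cv2.imwrite("pics/ovt.png",b)
E
```

```text
(no output)
```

View pics/ovs.png

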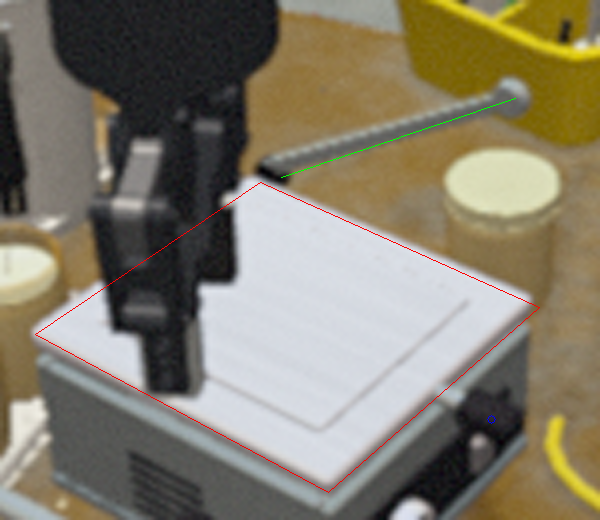

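View pics/ovt.png

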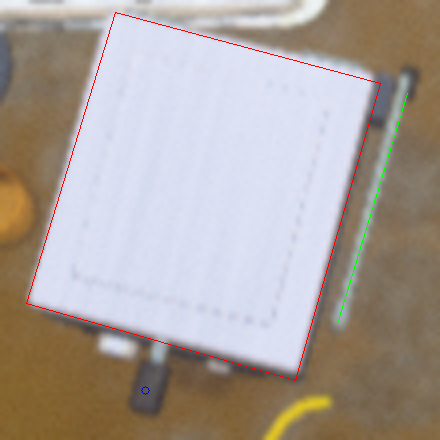

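The overlay matches the lid in both views; the grip mark falls on the grip (145,390 in the top crop), and the set bar's slope in the side crop is slightly flatter than fitted. I'll refine the set-arm slope and compute the approach move.

```bash
cat > bar.py <<'E'
from fit import *
def barfit(im,p,cam="side",us=np.linspace(.04,.185,30)):
    sat=cv2.cvtColor(im,cv2.COLOR_RGB2HSV)[...,1].astype(np.float32)
    x,y,th,a0=p[:4];c,s=np.cos(th),np.sin(th)
    def P(u,a):
        v=(.1-u*np.cos(a),-.109,.105+u*np.sin(a));return proj(cam,np.array([x+c*v[0]-s*v[1],y+s*v[0]+c*v[1],v[2]]))
    A,B=P(us[0],a0),P(us[-1],a0);t=(B-A)/np.linalg.norm(B-A);n=np.array([-t[1],t[0]]);k=np.arange(-6,6.1,.25);pts=[];
    for u in us:
        q=P(u,a0)[None]+k[:,None]*n
        v=cv2.remap(sat,q[:,:1].astype(np.float32),q[:,1:].astype(np.float32),cv2.INTER_LINEAR)[:,0]
        w=np.clip(np.percentile(v,70)*.75-v,0,None);pts.append((u,(w*k).sum()/max(w.sum(),1e-6)))
    pts=np.array(pts)
    # residual model: offset along n as function of a plus const
    def res(z):return [(P(u,z[0])-P(u,a0))@n+z[1]-d for u,d in pts]
    r=least_squares(res,[a0,0],loss="soft_l1",f_scale=.3);return r.x,pts,np.std(r.fun)
E
python3 - <<'E'
from bar import *
p=np.load("p2.npy");np.set_printoptions(precision=2,suppress=True)
for f in("side0","side1","side3"):
    x,pts,sd=barfit(cv2.imread("pics/%s.png"%f)[...,::-1].copy(),p);print(f,x,sd,pts[:,1])
m=model(p);G=m["lid_grip"];s=bot.sense();M=R.from_rotvec(s["eef_rot"]).as_matrix()
print("yaw tool y",np.degrees(np.arctan2(M[1,1],M[0,1])),"want",np.degrees(p[2]+np.pi/2)-180,s["joints"][5])
print(100*M.T@(np.r_[G[:2],.30]-s["eef_pos"]))
E
```

```text
Traceback (most recent call last):
  File "bar.py", line 15, in barfit
    r=least_squares(res,[a0,0],loss="soft_l1",f_scale=.3);return r.x,pts,np.std(r.fun)
  File "bar.py", line 14, in res
    def res(z):return [(P(u,z[0])-P(u,a0))@n+z[1]-d for u,d in pts]
                                  ~^^^^^^
  File "bar.py", line 6, in P
    v=(.1-u*np.cos(a),-.109,.105+u*np.sin(a));return proj(cam,np.array([x+c*v[0]-s*v[1],y+s*v[0]+c*v[1],v[2]]))
                                                     ~~~~^^^^^^^^^^^^^^^^^^^^^^^^^^^^^^^^^^^^^^^^^^^^^^^^^^^^^^
  File "h.py", line 15, in proj
    k=bot.get_calibration(cam);T=np.linalg.inv(np.array(k["cam_to_world"]));c=T[:3,:3]@X+T[:3,3]
ValueError: time passes only in moves, steps and waits
```

```bash
sed -i 's/^def ray/import functools\n@functools.cache\ndef cal(c): return bot.get_calibration(c)\ndef ray/; s/k=bot.get_calibration(cam)/k=cal(cam)/' h.py
cat > run.py <<'E'
from bar import *
p=np.load("p2.npy");np.set_printoptions(precision=2,suppress=True)
for f in("side0","side1","side3"):
    x,pts,sd=barfit(cv2.imread("pics/%s.png"%f)[...,::-1].copy(),p);print(f,np.round(x,3),sd,pts[:,1])
m=model(p);G=m["lid_grip"];s=bot.sense();M=R.from_rotvec(s["eef_rot"]).as_matrix()
print("yaw tool y",np.degrees(np.arctan2(M[1,1],M[0,1])),"want",np.degrees(p[2]+np.pi/2)-180,s["joints"][5])
print(100*M.T@(np.r_[G[:2],.30]-s["eef_pos"]))
E
python3 run.py
```

```text
side0 [ 0.58 -3.63] 0.234394387664119 [-3.2  -3.09 -2.86 -2.85 -2.79 -2.72 -2.7  -2.56 -2.51 -2.28 -2.36 -2.31
 -2.09 -2.09 -1.95 -1.96 -1.89 -1.66 -1.81 -1.77 -1.95 -1.86 -2.05 -2.01
 -1.51 -1.18 -0.83 -0.84 -0.4  -0.77]
side1 [ 0.58 -3.62] 0.2344600047772872 [-3.17 -3.05 -2.97 -2.86 -2.65 -2.64 -2.72 -2.54 -2.43 -2.3  -2.36 -2.27
 -2.12 -2.13 -1.96 -1.95 -1.91 -1.73 -1.83 -1.78 -1.93 -1.88 -2.05 -2.05
 -1.5  -1.15 -0.86 -0.84 -0.44 -0.69]
side3 [ 0.58 -3.67] 0.24395227170072709 [-3.2  -3.14 -2.89 -2.87 -2.71 -2.73 -2.75 -2.65 -2.5  -2.3  -2.38 -2.29
 -2.12 -2.13 -1.98 -1.93 -1.91 -1.68 -1.8  -1.76 -1.96 -1.9  -2.06 -2.06
 -1.55 -1.13 -0.87 -0.83 -0.36 -0.75]
yaw tool y -73.9656295497192 want -105.18209617204636 1.3753733134524186
[-10.2   18.21   0.22]
```

Emit:
step_arm --steps '[{"slide": [-1.7, 3.03, 0], "turn": [0, 0, 0]}, {"slide": [-1.7, 3.03, 0], "turn": [0, 0, 0]}, {"slide": [-1.7, 3.03, 0], "turn": [0, 0, 0]}, {"slide": [-1.7, 3.03, 0], "turn": [0, 0, 0]}, {"slide": [-1.7, 3.03, 0], "turn": [0, 0, 0]}, {"slide": [-1.7, 3.03, 0], "turn": [0, 0, 0]}, {"slide": [0, 0, 0], "turn": [0, 0, 6.24]}, {"slide": [0, 0, 0], "turn": [0, 0, 6.24]}]'

```text
clock: 9.17
eef_pos: [0.5181, -0.0825, 0.3024]
eef_rot: [3.14, 0.083, 0.0]
contact_force: [-0.0, 0.2, 0.3]
gripper_width: 0.0598
finger_force: 0.0
```

Emit:
step_arm --steps '[{"slide": [0, 0, 1], "turn": [0, 0, 6.24]}, {"slide": [0, 0, 2], "turn": [0, 0, 6.24]}, {"slide": [0, 0, 2], "turn": [0, 0, 6.24]}, {"slide": [0, 0, 2], "turn": [0, 0, 0]}, {"slide": [0, 0, 0], "turn": [0, 0, 0]}, {"slide": [0, 0, 0], "turn": [0, 0, 0]}]'

```text
clock: 9.67
eef_pos: [0.5178, -0.0803, 0.2313]
eef_rot: [-3.114, 0.414, 0.004]
contact_force: [-0.0, -0.5, 0.4]
gripper_width: 0.0601
finger_force: 0.0
```

```bash
python3 d.py .5185 -.081 .094
python3 - <<'E'
from h import *
for c in("side","top"):snap(c,c+"4.png");print(c,[(np.round(r["pixel"],1),r["conf"],atz(c,r["pixel"],.112)) for r in bot.pinpoint(c,"lid_grip")])
s=bot.sense();M=R.from_rotvec(s["eef_rot"]).as_matrix();print(np.degrees(np.arctan2(M[1,1],M[0,1])))
E
```

```text
9.6667 [ 0.5178 -0.0803  0.2313] [ 0.9653 -0.2613 -0.0026] [-0.0025  0.0008 -1.    ] q [-0.296  -0.1897  1.8435  0.      1.4904  1.5392] F [-0.0216 -0.4732  0.421 ] w 0.060070374125421516 0.0
tool cm [ 0.1187  0.0497 13.7313]
side [(array([319.5, 294. ]), 0.78, array([ 0.51496454, -0.08326806,  0.112     ]))]
top [(array([228.8, 168.9]), 0.17, array([0.77520601, 0.08959485, 0.112     ])), (array([436.6, 298.6]), 0.16, array([ 0.44409692, -0.44700269,  0.112     ]))]
-105.15471334132424
```

View pics/side4.png

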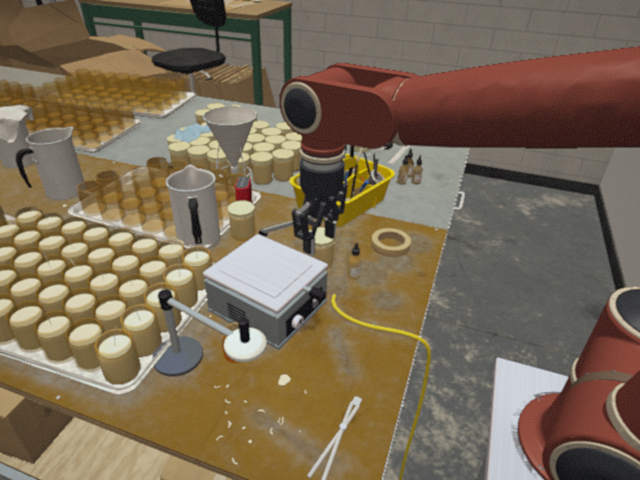

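The gripper is in line above the grip at (319,294), and the lamp head at (245,345) is off to the side. Next I'll descend and pinch.

Emit:
step_arm --steps '[{"slide": [0.1, 0.05, 2.7], "turn": [0, 0, 0]}, {"slide": [0, 0, 2.7], "turn": [0, 0, 0]}, {"slide": [0, 0, 2.7], "turn": [0, 0, 0]}, {"slide": [0, 0, 2.7], "turn": [0, 0, 0]}, {"slide": [0, 0, 1.8], "turn": [0, 0, 0]}, {"slide": [0, 0, 1.1], "turn": [0, 0, 0]}, {"slide": [0, 0, 0], "turn": [0, 0, 0]}, {"slide": [0, 0, 0], "turn": [0, 0, 0]}]'

```text
clock: 10.53
eef_pos: [0.5199, -0.0814, 0.0962]
eef_rot: [3.114, -0.414, 0.001]
contact_force: [0.3, -0.2, 1.0]
gripper_width: 0.0598
finger_force: 0.0
```

Emit:
step_arm --steps '[{"slide": [0, 0, 0], "turn": [0, 0, 0]}, {"slide": [0, 0, 0], "turn": [0, 0, 0]}, {"slide": [0, 0, 0], "turn": [0, 0, 0]}, {"slide": [0, 0, 0], "turn": [0, 0, 0]}, {"slide": [0, 0, 0], "turn": [0, 0, 0]}, {"slide": [0, 0, 0], "turn": [0, 0, 0]}, {"slide": [0, 0, 0], "turn": [0, 0, 0]}, {"slide": [0, 0, 0], "turn": [0, 0, 0]}]' --gripper -1 --force 40

```text
clock: 11.2
eef_pos: [0.5199, -0.0836, 0.0971]
eef_rot: [3.109, -0.411, 0.003]
contact_force: [-2.0, -7.5, 2.5]
gripper_width: 0.0192
finger_force: 40.5
```

```bash
python3 d.py .5185 -.081 .094
python3 - <<'E'
from h import *
M=R.from_rotvec(bot.sense()["eef_rot"]).as_matrix();p=np.load("p2.npy");th=p[2]
a=np.linspace(0,.58,13);c=.232*np.cos(a)-.007*np.sin(a);z=.232*np.sin(a)+.007*np.cos(a)
P=np.c_[-c*np.cos(th),-c*np.sin(th),z]
print((100*np.diff(P,axis=0)@M).round(2).tolist())
E
```

```text
11.2 [ 0.5199 -0.0836  0.0971] [ 0.9656 -0.2601  0.0028] [ 0.0014 -0.0056 -1.    ] q [-0.2982 -0.0607  1.9593 -0.0052  1.24    1.5374] F [-2.0444 -7.4966  2.479 ] w 0.019158109690958998 40.52625060081482
tool cm [-0.2089 -0.2197  0.313 ]
[[0.06, 0.01, -1.12], [0.12, 0.01, -1.12], [0.17, 0.01, -1.11], [0.23, 0.01, -1.1], [0.28, 0.01, -1.09], [0.33, 0.01, -1.07], [0.38, 0.01, -1.05], [0.43, 0.01, -1.04], [0.48, 0.01, -1.01], [0.53, 0.01, -0.99], [0.58, 0.01, -0.96], [0.62, 0.01, -0.93]]
```

Emit:
step_arm --steps '[{"slide": [0.06, 0.2, -1.12], "turn": [0, 0, 0]}, {"slide": [0.12, 0, -1.12], "turn": [0, 0, 0]}, {"slide": [0.17, 0, -1.11], "turn": [0, 0, 0]}, {"slide": [0.23, 0, -1.1], "turn": [0, 0, 0]}, {"slide": [0.28, 0, -1.09], "turn": [0, 0, 0]}, {"slide": [0.33, 0, -1.07], "turn": [0, 0, 0]}, {"slide": [0, 0, 0], "turn": [0, 0, 0]}]'

```text
clock: 11.78
eef_pos: [0.531, -0.0865, 0.1635]
eef_rot: [3.114, -0.414, 0.002]
contact_force: [1.2, -1.9, -5.5]
gripper_width: 0.0187
finger_force: 39.5
```

Emit:
step_arm --steps '[{"slide": [0.38, 0, -1.05], "turn": [0, 0, 0]}, {"slide": [0.43, 0, -1.04], "turn": [0, 0, 0]}, {"slide": [0.48, 0, -1.01], "turn": [0, 0, 0]}, {"slide": [0.53, 0, -0.99], "turn": [0, 0, 0]}, {"slide": [0.58, 0, -0.96], "turn": [0, 0, 0]}, {"slide": [0.62, 0, -0.93], "turn": [0, 0, 0]}, {"slide": [0, 0, 0], "turn": [0, 0, 0]}, {"slide": [0, 0, 0], "turn": [0, 0, 0]}]'

```text
clock: 12.45
eef_pos: [0.5597, -0.0936, 0.222]
eef_rot: [-3.113, 0.414, 0.001]
contact_force: [-2.5, 4.2, -3.4]
gripper_width: 0.0192
finger_force: 39.8
```

```bash
python3 d.py
python3 - <<'E'
from ov import *
for c in("side","top"):snap(c,c+"5.png")
p=np.load("p2.npy");p[3]=.58
for n in ("lid_grip","set_tip"):
  for c in ("side","top"): print(n,c,[(np.round(r["pixel"],1),r["conf"]) for r in bot.pinpoint(c,n)])
s=bot.sense();h=model(p)["lid_hinge"];G=s["eef_pos"]-R.from_rotvec(s["eef_rot"]).as_matrix()[:,2]*.019
d=G-h;u=-(d[0]*np.cos(p[2])+d[1]*np.sin(p[2]));print("u,z,r",u,d[2],np.hypot(u,d[2]),"ang",np.arctan2(d[2],u)-np.arctan2(.007,.232))
a=over("side","side5.png","",p,195,170,155,140,.58);cv2.imwrite("pics/ov5.png",a)
E
```

```text
12.45 [ 0.5597 -0.0936  0.222 ] [ 0.9652 -0.2614 -0.0005] [-0.0001  0.0016 -1.    ] q [-0.2975 -0.0778  1.7578  0.0015  1.4622  1.5376] F [-2.512   4.2453 -3.4307] w 0.01917292256350186 39.80582535266876
lid_grip side [(array([301.2, 236. ]), 0.8)]
lid_grip top []
set_tip side [(array([321.6, 211.8]), 0.64), (array([231.5, 255.9]), 0.25)]
set_tip top [(array([340.2, 251.3]), 0.58)]
u,z,r 0.18944950813358427 0.1352453467369154 0.23277117507553527 ang 0.5898214806646079
```

View pics/ov5.png

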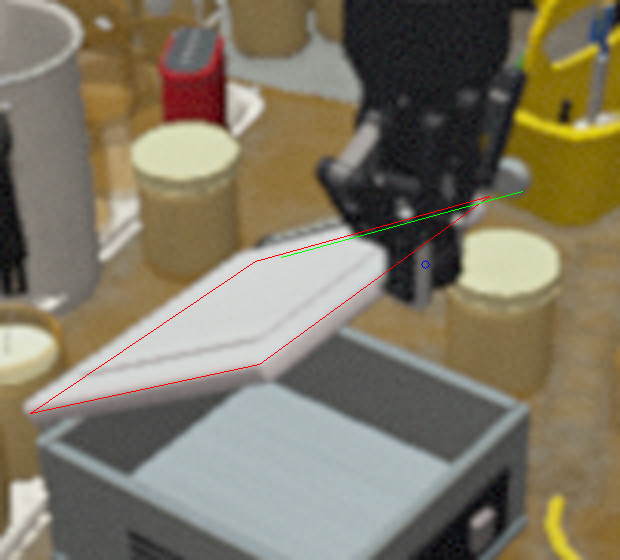

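```bash
cat > a.py <<'E'
from bar import *
np.set_printoptions(precision=3,suppress=True)
p=np.load("p2.npy");th=p[2];c,s=np.cos(th),np.sin(th)
def plane(cam,q,yw):
    o,d=ray(cam,q);n=np.array([-s,c,0]);t=(yw-(o-[p[0],p[1],0])@n)/(d@n);X=o+t*d-[p[0],p[1],0]
    return np.array([.1-(X[0]*c+X[1]*s),X[2]-.105])
for q in [(320.8,214.4),(319.5,214.5),(323.5,214.2),(321.6,211.8),(323,214.2)]:
    v=plane("side",q,-.109);print("tip side",v,np.hypot(*v),np.arctan2(v[1],v[0]))
im=cv2.imread("pics/side3.png")[...,::-1].copy()
for lo,hi in[(.03,.14),(.04,.185),(.06,.17)]:
    print(lo,hi,barfit(im,p,us=np.linspace(lo,hi,30))[0])
S=cv2.imread("pics/side3.png");cv2.imwrite("pics/z.png",cv2.resize(S[200:245,255:335],None,fx=10,fy=10,interpolation=cv2.INTER_CUBIC))
# sensitivity of tip to yaw/pos: refit a with tri
t=tri(("side",(321.5,213.9)),("top",(341,249)));X=t-[p[0],p[1],0];u=.1-(X[0]*c+X[1]*s);print("tri",t,u,-X[0]*s+X[1]*c,np.arctan2(t[2]-.105,u),np.arcsin((t[2]-.105)/.205))
# lid edges now, image side5: near corners from crop
for nm,px,zz in[("front near top",(260,364),.007),("front far top",(385,248),.007)]:
    q=np.array(px)/4+[195,170];v=plane("side",q,.09 if "near" in nm else -.09);print(nm,v,np.hypot(*v),np.arctan2(v[1],v[0])-np.arctan2(.007,.2))
E
python3 a.py
```

```text
tip side [0.16  0.116] 0.19763552317204988 0.6241825622364654
tip side [0.157 0.114] 0.1940784307980881 0.6279026192097187
tip side [0.167 0.119] 0.2049671439882213 0.6168443484368669
tip side [0.162 0.123] 0.20331362055767 0.6472450337887296
tip side [0.166 0.118] 0.20366373437946106 0.6185276318364882
0.03 0.14 [ 0.584 -3.672]
0.04 0.185 [ 0.585 -3.668]
0.06 0.17 [ 0.591 -3.404]
tri [ 0.556 -0.207  0.221] 0.16253269727600989 -0.11153708703469242 0.6198691760632788 0.6014768771518773
front near top [0.165 0.115] 0.2010097821731605 0.5759083577911833
front far top [0.096 0.055] 0.11003202504230113 0.4841569198936818
```

View pics/z.png

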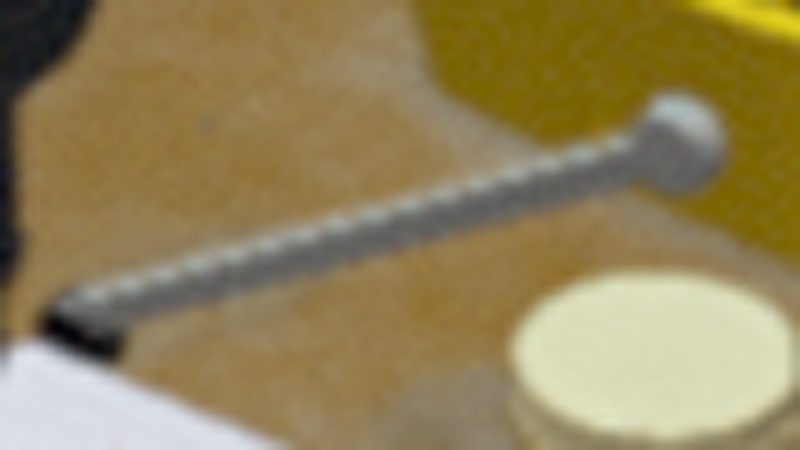

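The crop shows the set bar from (70,305) to the disc at (682,150), plus the lid's corner at (30,340), which is about 2 px from the model. I'll refine the warmer pose with lid edges, then the bar and the raised lid with the same method.

```bash
cat > e.py <<'E'
from fit import *
np.set_printoptions(precision=3,suppress=True)
def W(p,v):
    c,s=np.cos(p[2]),np.sin(p[2]);return np.array([p[0]+c*v[0]-s*v[1],p[1]+s*v[0]+c*v[1],v[2]])
def L(a,u,y,z):return (.1-u*np.cos(a)+z*np.sin(a),y,.105+u*np.sin(a)+z*np.cos(a))
def step(ch,q,n,w=6):
    k=np.arange(-w,w+.1,.2);P=(q[None]+k[:,None]*n).astype(np.float32)
    v=cv2.GaussianBlur(cv2.remap(ch,P[:,:1].copy(),P[:,1:].copy(),cv2.INTER_LINEAR),(1,7),0)[:,0]
    g=np.gradient(v);i=np.argmax(np.abs(g));return k[i],np.abs(g[i])
def edges(cam,ch,A3,B3,lo=.1,hi=.9,m=25,w=6,gmin=2.,sgn=None):
    out=[];A,B=proj(cam,A3),proj(cam,B3);t=(B-A)/np.linalg.norm(B-A);n=np.array([-t[1],t[0]])
    for f in np.linspace(lo,hi,m):
        k,g=step(ch,A+f*(B-A),n,w)
        if g>gmin and abs(k)<w-.5:out.append((A+f*(B-A)+k*n))
    return out
def dist(cam,A3,B3,pts):
    A,B=proj(cam,A3),proj(cam,B3);t=(B-A)/np.linalg.norm(B-A);return (np.array(pts)-A)@np.array([-t[1],t[0]])
def load(f,sat=False):
    im=cv2.imread("pics/"+f);return (cv2.cvtColor(im,cv2.COLOR_BGR2HSV)[...,1] if sat else im[...,0]).astype(np.float32)
E
cat > e1.py <<'E'
from e import *
p=np.load("p2.npy")[:3]
C=[(0,-.09),(.2,-.09),(.2,.09),(0,.09)]
E=[(C[i],C[(i+1)%4]) for i in range(4)]
ims=[("side","side0.png"),("side","side4.png"),("top","top0.png"),("top","top3.png")]
ed=lambda p,e:(W(p,L(0,*e[0],.007)),W(p,L(0,*e[1],.007)))
for it in range(3):
    D=[]
    for cam,f in ims:
        ch=load(f)
        for i,e in enumerate(E):
            if cam=="top" and i in(1,3) : pass
            pts=edges(cam,ch,*ed(p,e),w=5 if it==0 else 3.5)
            if pts:D.append((cam,e,pts,f,i))
    r=least_squares(lambda z:np.concatenate([dist(c,*ed(z,e),q) for c,e,q,_,_ in D]),p,loss="soft_l1",f_scale=.5);p=r.x
print(p)
for c,e,q,f,i in D:d=dist(c,*ed(p,e),q);print(f,i,len(q),np.median(d),d.std())
np.save("p3.npy",p)
for f in("side0.png","side3.png"):
    ch=load(f,True)
    def bl(a,o):return (W(p,L(a,.03,*o)),W(p,L(a,.185,*o)))
    lo,hi=(-.106,-.005),(-.112,.005);a=.6
    for it in range(3):
        Q=[]
        for o in(lo,hi):
            A,B=[proj("side",x) for x in bl(a,(-.109,0))];t=(B-A)/np.linalg.norm(B-A);n=np.array([-t[1],t[0]]);pts=[]
            for x in np.linspace(0,1,40):
                q=A+x*(B-A);k=np.arange(-7,7.1,.2);P=(q+k[:,None]*n).astype(np.float32)
                v=cv2.GaussianBlur(cv2.remap(ch,P[:,:1].copy(),P[:,1:].copy(),1),(1,5),0)[:,0];g=np.gradient(v)
                m=np.argmin(v[10:-10])+10
                j=m+np.argmax(g[m:m+20]) if o is lo else m-20+np.argmin(g[max(m-20,0):m+1]) if m>=20 else np.argmin(g[:m+1])
                pts.append(q+k[j]*n)
            Q.append((o,pts))
        r=least_squares(lambda z:np.concatenate([dist("side",*bl(z[0],o),q)-z[1] for o,q in Q]),[a,0],loss="soft_l1",f_scale=.3);a=r.x[0]
        r0=least_squares(lambda z:np.concatenate([dist("side",*bl(z[0],o),q) for o,q in Q]),[a],loss="soft_l1",f_scale=.3)
    print(f,"bar a,off",r.x,"a no off",r0.x,[(np.median(dist("side",*bl(a,o),q)-r.x[1]),np.std(dist("side",*bl(a,o),q))) for o,q in Q])
# raised lid
ch=load("side5.png")
a=.58
le=[((.0,.09),(.2,.09)),((.2,.09),(.2,-.02))]
lid=lambda a,e:(W(p,L(a,*e[0],.007)),W(p,L(a,*e[1],.007)))
Q=[(e,edges("side",ch,*lid(a,e),w=4)) for e in le]
for off in(0,1):
    r=least_squares(lambda z:np.concatenate([dist("side",*lid(z[0],e),q)-off*z[1] for e,q in Q]),[a,0],loss="soft_l1",f_scale=.3);print("lid",off,r.x,[(len(q),np.median(dist("side",*lid(r.x[0],e),q))) for e,q in Q])
E
python3 e1.py
```

```text
[ 0.65  -0.116 -0.239]
side0.png 0 25 -1.4852240018608704 0.12649454853260028
side0.png 1 25 0.29871490915702614 0.2770936593392549
side0.png 2 25 0.6804375809481603 0.13526806528472804
side0.png 3 25 -1.098758316196209 1.5919036187718352
side4.png 0 25 -1.4852348784232459 0.14881717995614757
side4.png 1 25 0.2985145509935081 0.27661829865765347
side4.png 2 25 0.6804375809481603 0.15877247885160417
side4.png 3 25 -1.0994236038867116 0.3340243237946259
top0.png 0 25 0.5198557293607122 0.17080207121452717
top0.png 1 25 -0.7005557789050809 0.507027340181162
top0.png 2 25 -0.5193757531292204 0.18761827467876704
top0.png 3 19 0.3007011759014481 1.5036900321668945
top3.png 0 25 0.7190448968964496 0.17045012271671559
top3.png 1 25 -0.7007750446579418 0.5062728828838257
top3.png 2 25 -0.7187172406559817 0.2048933619504308
top3.png 3 25 0.30078528911300006 0.7511628483670052
side0.png bar a,off [ 0.577 -2.497] a no off [0.617] [(np.float64(0.10664256376479053), np.float64(0.2400491147494938)), (np.float64(-0.08121546271842428), np.float64(0.31592881403749534))]
side3.png bar a,off [ 0.574 -2.629] a no off [0.617] [(np.float64(0.16061862900215718), np.float64(0.2579397292896781)), (np.float64(-0.16033723718353254), np.float64(0.3970682570977128))]
lid 0 [0.568 0.   ] [(25, np.float64(-0.43625629763371043)), (25, np.float64(0.1807936376883901))]
lid 1 [ 0.558 -0.972] [(25, np.float64(-1.0018683567721292)), (25, np.float64(-0.9335775698879403))]
```

```bash
cat > e2.py <<'E'
from e import *
import e, h
base={c:dict(cal(c)) for c in("top","side")} if False else {c:dict(h.cal(c)) for c in("top","side")}
cur={c:np.zeros(6) for c in base}
def proj(cam,X):
    k=base[cam];T=np.array(k["cam_to_world"]);d=cur[cam]
    c=R.from_rotvec(d[3:]).as_matrix()@(T[:3,:3].T@(X-T[:3,3]-d[:3]));return np.array([k["fx"]*c[0]/c[2]+k["cx"],k["fy"]*c[1]/c[2]+k["cy"]])
e.proj=proj
p=np.load("p3.npy")
C=[(0,-.09),(.2,-.09),(.2,.09),(0,.09)];E=[(C[i],C[(i+1)%4]) for i in range(4)]
ed=lambda p,q,a=0:(W(p,L(a,*q[0],.007)),W(p,L(a,*q[1],.007)))
S={f:load(f) for f in("side4.png","top3.png","side5.png")}
sat=load("side3.png",True);sg=np.array([.002]*3+[.003]*3)
a=.6;al=.574;Z=np.r_[p,a,al,np.zeros(12)]
def setc(z):cur["top"]=z[5:11]*sg;cur["side"]=z[11:17]*sg
bl=lambda p,a,o:(W(p,L(a,.03,*o)),W(p,L(a,.185,*o)))
O=[(-.106,-.005),(-.112,.005)]
def barpts(p,a):
    A,B=[proj("side",x) for x in bl(p,a,(-.109,0))];t=(B-A)/np.linalg.norm(B-A);n=np.array([-t[1],t[0]]);o=[[],[]]
    for x in np.linspace(0,1,40):
        q=A+x*(B-A);k=np.arange(-7,7.1,.2);P=(q+k[:,None]*n).astype(np.float32)
        v=cv2.GaussianBlur(cv2.remap(sat,P[:,:1].copy(),P[:,1:].copy(),1),(1,5),0)[:,0];g=np.gradient(v);m=np.argmin(v[10:-10])+10;l=max(m-20,0)
        o[0].append(q+k[m+np.argmax(g[m:m+20])]*n);o[1].append(q+k[l+np.argmin(g[l:m+1])]*n)
    return o
for it in range(4):
    setc(Z);D=[]
    for f,cam in(("side4.png","side"),("top3.png","top")):
        for i in range(4):
            q=edges(cam,S[f],*ed(Z[:3],E[i]),w=4,m=15)
            if len(q)>5:D.append((cam,("lid0",i),q))
    for i,q in ((0,((0,.09),(.2,.09))),(1,((.2,.09),(.2,-.02)))):D.append(("side",("lid",q),edges("side",S["side5.png"],*ed(Z[:3],q,Z[4]),w=4,m=15)))
    for o,q in zip(O,barpts(Z[:3],Z[3])):D.append(("side",("bar",o),q))
    def item(z,d):
        k,v=d[1];AB=ed(z[:3],E[v]) if k=="lid0" else ed(z[:3],v,z[4]) if k=="lid" else bl(z[:3],z[3],v)
        return dist(d[0],*AB,d[2])
    def tip(z):return proj("side",W(z[:3],L(z[3],.205,-.107,0)))-[322.9,214.7]
    def res(z):
        setc(z);return np.concatenate([item(z,d) for d in D]+[tip(z)*2,z[5:]*2])
    r=least_squares(res,Z,loss="soft_l1",f_scale=.5,x_scale=np.r_[.01,.01,.01,.01,.01,np.ones(12)]);Z=r.x
print("pose",Z[:3],"set",Z[3],"lid",Z[4],"diff",Z[3]-Z[4]);print(Z[5:])
for d in D:x=item(Z,d);print(d[0],d[1],len(x),np.median(x),x.std())
print(tip(Z))
J=r.jac;cv=np.linalg.inv(J.T@J);print("sd set,lid,diff",np.sqrt([cv[3,3],cv[4,4],cv[3,3]+cv[4,4]-2*cv[3,4]]))
E
python3 e2.py
```

```text
pose [ 0.646 -0.109 -0.238] set 0.5922059102095237 lid 0.5219412545413713 diff 0.07026465566815243
[-0.114  0.187 -0.156  0.744  1.407  0.013  0.114 -0.187 -0.16   2.604
 -0.057  0.181]
side ('lid0', 0) 15 0.11255010683228829 0.20173984160570888
side ('lid0', 1) 15 -0.23799579434296433 0.16929887267168414
side ('lid0', 2) 15 -0.36955443757913387 0.16430214825291642
side ('lid0', 3) 15 0.14937015938167644 0.4347276747509849
top ('lid0', 0) 15 -0.19934385042694822 0.18920115122434136
top ('lid0', 1) 15 -0.35398679428606517 0.6520336291186322
top ('lid0', 2) 15 0.000731743686383363 0.14404457936235948
top ('lid0', 3) 14 -0.45308413894562605 0.8414261939992006
side ('lid', ((0, 0.09), (0.2, 0.09))) 15 -1.2335156515077534 1.5087804650323475
side ('lid', ((0.2, 0.09), (0.2, -0.02))) 14 0.17678313745341595 1.2692660655057197
side ('bar', (-0.106, -0.005)) 40 -0.006873225595150244 0.3496985564997549
side ('bar', (-0.112, 0.005)) 40 -0.26601664337820496 0.5036292564561078
[-0.717 -1.043]
sd set,lid,diff [0.005 0.004 0.007]
```

```bash
sed -i 's/for i,q in ((0,((0,.09),(.2,.09))),(1,((.2,.09),(.2,-.02)))):D.append(.*$/for q in (((.06,.09),(.2,.09)),((.2,.09),(.2,-.03))):D.append(("side",("lid",q),edges("side",S["side5.png"],*ed(Z[:3],q,Z[4],-.007),w=3,m=15)))/; s/^ed=.*/ed=lambda p,q,a=0,z=.007:(W(p,L(a,*q[0],z)),W(p,L(a,*q[1],z)))/; s/ed(z\[:3\],v,z\[4\])/ed(z[:3],v,z[4],-.007)/' e2.py; python3 e2.py
```

```text
pose [ 0.646 -0.108 -0.237] set 0.5906600692241994 lid 0.5901313127824599 diff 0.0005287564417395529
[-0.115  0.191 -0.161  0.787  1.771  0.022  0.115 -0.191 -0.124  2.861
 -0.024  0.094]
side ('lid0', 0) 15 -1.9196558780170508e-05 0.21543832913301622
side ('lid0', 1) 15 -0.2075470364578832 0.19908266523985094
side ('lid0', 2) 15 -0.20912977626786464 0.21679718493266306
side ('lid0', 3) 15 0.19460840819057582 0.5305795345766336
top ('lid0', 0) 15 -0.18904138526843434 0.1609307530642085
top ('lid0', 1) 15 -0.2285093935880389 0.6149515332782044
top ('lid0', 2) 15 -0.004607663466304786 0.19549999227686352
top ('lid0', 3) 14 -0.37115234329241753 0.845571294951703
side ('lid', ((0.06, 0.09), (0.2, 0.09))) 14 -0.4873710573144667 0.9189637728506337
side ('lid', ((0.2, 0.09), (0.2, -0.03))) 13 0.019349710186970803 0.9973580462246653
side ('bar', (-0.106, -0.005)) 40 -0.08147710838547803 0.33411316088036186
side ('bar', (-0.112, 0.005)) 40 -0.3725267470201501 0.4415192488851006
[-0.746 -0.961]
sd set,lid,diff [0.005 0.004 0.006]
```

Emit:
step_arm --steps '[{"slide": [0.1, 0, -0.15], "turn": [0, 0, 0]}, {"slide": [0, 0, 0], "turn": [0, 0, 0]}, {"slide": [0, 0, 0], "turn": [0, 0, 0]}, {"slide": [0, 0, 0], "turn": [0, 0, 0]}]'

```text
clock: 13.08
eef_pos: [0.5599, -0.0936, 0.2224]
eef_rot: [-3.112, 0.414, 0.002]
contact_force: [-1.8, 5.0, -2.8]
gripper_width: 0.0191
finger_force: 39.7
```

```bash
python3 d.py
python3 - <<'E'
from ov import *
snap("side","side6.png");p=np.r_[np.load("p3.npy"),.59]
for n in ("set_tip","lamp_grip"):print(n,[(np.round(r["pixel"],1),r["conf"]) for r in bot.pinpoint("side",n)])
im=cv2.imread("pics/side6.png")[165:310,190:350];cv2.imwrite("pics/f6.png",cv2.resize(im,None,fx=4.1,fy=4.1,interpolation=cv2.INTER_CUBIC)[:600])
s=bot.sense();G=s["eef_pos"];print("rel ang", np.arcsin((G[2]-.0971+.001)/.232))
E
sed -i 's/side5.png/side6.png/g' e2.py; python3 e2.py | head -1
```

```text
13.0833 [ 0.5599 -0.0936  0.2224] [ 0.9652 -0.2614 -0.0015] [-0.0011  0.0019 -1.    ] q [-0.2975 -0.0768  1.7561  0.0015  1.4638  1.5377] F [-1.7723  5.0255 -2.8274] w 0.019101009584111664 39.74340319633484
set_tip [(array([322.6, 211.1]), 0.58)]
lamp_grip [(array([246.2, 324.2]), 0.87)]
rel ang 0.5754692379031854
pose [ 0.646 -0.107 -0.237] set 0.5906772453400049 lid 0.5917150899996724 diff -0.0010378446596674973
```

View pics/f6.png

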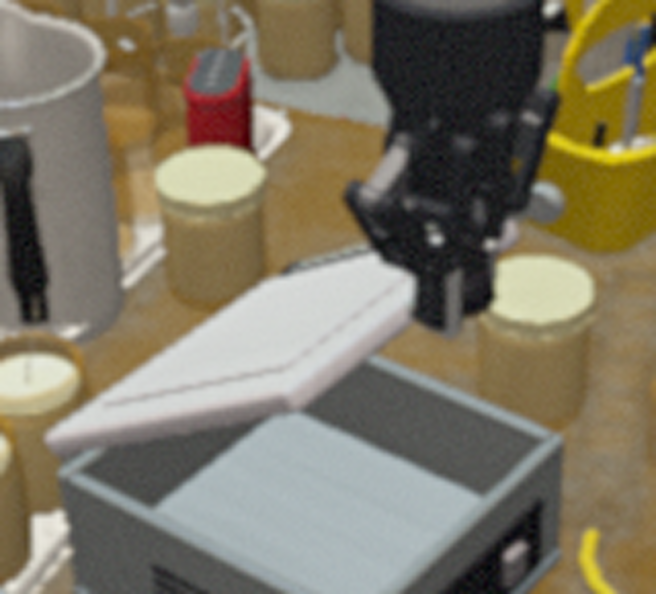

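The lid is held up and its far edge runs parallel to the bar behind it, around (285,268) to (350,248). I'll make one small nudge up, since the kinematic estimate is slightly low, then finish.

Emit:
step_arm --steps '[{"slide": [0.1, 0, -0.15], "turn": [0, 0, 0]}, {"slide": [0, 0, 0], "turn": [0, 0, 0]}, {"slide": [0, 0, 0], "turn": [0, 0, 0]}, {"slide": [0, 0, 0], "turn": [0, 0, 0]}, {"slide": [0, 0, 0], "turn": [0, 0, 0]}, {"slide": [0, 0, 0], "turn": [0, 0, 0]}]'

```text
clock: 13.73
eef_pos: [0.5607, -0.0938, 0.2235]
eef_rot: [-3.112, 0.414, 0.003]
contact_force: [-1.6, 4.3, -3.9]
gripper_width: 0.0193
finger_force: 39.7
```

```bash
python3 d.py; python3 -c "
from station import bot
print(bot.finish_job())"
```

```text
13.7333 [ 0.5607 -0.0938  0.2235] [ 0.9652 -0.2614 -0.0024] [-0.0019  0.002  -1.    ] q [-0.2974 -0.0751  1.7527  0.0014  1.4664  1.5377] F [-1.5721  4.3085 -3.9265] w 0.01933020508665058 39.656864404678345
the job is handed in; nothing more can be done
None
```

I handed the job in at 13.7 s with the lamp swung clear of the lid and the lid still held at about 0.58–0.59 rad; the set arm measures about 0.59 rad (each good to about 0.02), and I saw no contact with the set arm or the things standing round about.

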